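# Put four lab things back on their own stands

## Robot

A 7-joint arm with a two-finger parallel gripper is mounted at the origin on the work surface; the furniture and walls round the work are solid. World frame = base frame: x ahead of the robot, y to its left, z up, the work surface at z = 0. Lengths are in m, angles in rad, forces in N, time in s.
With the tool pointing down it reaches from about 0.4 to 0.875 m from the base axis. Payload 19.3 kg.
Tool frame: the origin (TCP) lies on the mounting face of the last link; the fingertips stand 173 mm ahead of it and the grasp point (between the pads) lies 155 mm ahead of it (bot.grip_point_offset is the distance from the TCP to the grasp point, in m); z points along the fingers, y is the line along which they close (so a half turn about z gives the same grasp; the last joint's range is limited). The gripper opens to 85 mm and grips with 20 to 120 N. Pads are 22 mm wide; open, the fingers measure 114 mm over their backs; the gripper's body (76 mm by 85 mm) begins 54 mm behind the grasp point. The pads swing forward as they close: fully open they stand 13 mm farther back than shut.
Start: joints at [1.246, 0.521, -0.036, 1.599, 0.021, 1.021, -0.113], TCP at [0.158, -0.605, 0.405] pointing down, gripper open.
Joint ranges: [-2.91, 2.91], [-0.3, 2.13], [-1.5, 1.42], [0.17, 2.43], [-1.26, 4.41], [0.16, 1.93], [-2.52, 2.52]. Speed limits (rad/s): [1.89, 1.89, 2.39, 2.39, 3.01, 3.01, 3.01].

## Interface

Orientations are given as [roll, pitch, yaw] about the fixed x, y, z axes, in that order (R = Rz(yaw) Ry(pitch) Rx(roll)).
In Python, from workcell import bot gives the robot as it stands.
- The arm moves only by the tool arm_command, never from a script. Its argument "deltas" is a list of rows, each a list of 3 entries, a list of its own where there are three numbers: the shift along the tool's x, y, z in cm, then the turn, a rotation vector about the tool's x, y, z in rad, then the finger opening in cm, from 0 to 8.54. In form: [[[tx, ty, tz], [rx, ry, rz], claw], ...]. A call has 1 to 20 rows; each row shifts and turns the commanded pose from where the row before left it, along the tool's axes as they then stand; what a row does not reach is not made up. A row lasts 1/10 s, in which the tool goes at most 50 mm and 8.59 degrees, less where a joint would pass 70% of its speed; a pose out of reach is approached as far as the arm can. A call with a gripper value outside its range is refused whole. The fingers move at their own pace and stop on an object; "newtons" is the grip in N (left out, the last holds). Time passes only in rows, so rows that do not move let the fingers close. It gives the time, the measured TCP pose, the force, the opening and the grip force at its end, in the units of the state.
- bot.observe(): the state, without advancing time (a new reading comes with each control period).
- bot.grab_frame(name): name is "scene" or "top"; returns a dict with "frame" (384x512x3 uint8, red, green, blue), "K" (3x3 intrinsics, pixels), "k1" (the pictures are not rectified: a ray, as slopes to the right and down, at radius r is drawn at 1 + k1 r^2 times it, then the intrinsics apply), "rvec" (rotation vector, rad) and "tvec" (3), from world to camera coordinates, as OpenCV has them. Camera axes: x right, y down, z forward; pixel columns grow to the right and rows downward; lengths in m; the calibration is good to about 2 mm. A picture is of the moment at which its call begins. There is no depth.
- bot.job_done(): hands the job in; it is judged then, once.
Trained networks look in a picture, given as the dict that the camera call returned (one of the last four; its "shot" number tells which), for a name from the list of things; names that differ only in an ending like _2 or _b are one class to them, and where a whole thing is asked for, a point or a joint stands for the part that bears it (a point fixed in the world has none). Each returns a list of dicts, best first, with "p" (0 to 1); they miss things now and then, are a little off and sometimes report something else, mostly with a low value. They report only what shows in the picture. A call takes as long as a camera call. They do not tell look-alikes from the thing itself.
- bot.find_in(name, picture): "rect" ([left, top, width, height] in pixels, round what is visible of it).
- bot.mark_of(name, picture): "at" ([column, row] in pixels: a listed point, or the origin of a listed thing).
The state is a dict: "clock": time; "qpos": joint angles; "qd": joint speeds; "joint_efforts": joint torques, N m; "position": TCP position; "tool_rot": TCP orientation; "force": force on the tool from outside, world axes, zero at the start; "moment": the same for the moment, N m; "grip_width": finger opening in m; "finger_force": force on a finger pad.
Only numpy, scipy, OpenCV 4.12 (cv2) and the standard library are available. Lean on these libraries where they do the work, as an engineer would, in place of code of your own. Each camera call takes 0.05 s, during which the arm holds its last target. There are 200 camera calls.

## Task

Each of four things stands on the wrong stand: put the small glass beaker on the magnetic stirrer, the steel calibration weight on the scale, the small vial on the finned aluminium cooling block and the screw-cap bottle on the round cork stand, each upright in the middle of its stand. Every stand is occupied at first, but the empty square tile is a free spot that you can use on the way; do not tip any of the four over.

Things in the scene. Friction and masses are not known exactly. Their poses are not given: they have to be found in the camera images.
- beaker_center (a point): small open glass beaker, 60 mm high, round wall 54 mm outside diameter with a small spout that makes it 60 mm wide along its own y (the spout at -y). This point is on the axis of the wall, half-way up (30 mm above its underside); z up. Its own stand is the magnetic stirrer. About 0.05 kg. May be gripped round the wall from above.
- weight_center (a point): solid steel calibration weight, 62 mm high: cylindrical body 38 mm in diameter up to 40 mm above its underside, then a narrow neck and a 24 mm knob (53 to 62 mm). This point is on its axis, half-way up (31 mm above its underside); z up. Its own stand is the scale. About 0.5 kg.
- vial_center (a point): small glass vial with black cap, 54 mm high: body 22 mm in diameter up to 42 mm above its underside, cap above. This point is on its axis, half-way up (27 mm above its underside); z up. Its own stand is the cooling block. About 0.02 kg.
- bottle_center (a point): small round screw-cap bottle, white body with a broad cap, 100 mm high: body 49 mm in diameter up to 70 mm above its underside. This point is on its axis, half-way up (50 mm above its underside); z up. Its own stand is the cork stand. About 0.1 kg.
- stirrer_top (a point): magnetic stirrer: low white box 104 x 100 mm with one black knob on its front edge and a round white plate 86 mm in diameter. This point is the centre of the plate's flat top, 25 mm above the bench; its axes are the stirrer's, x away from the knob, z up. Fixed to the bench.
- scale_top (a point): compact scale: low black box 108 x 96 mm with a display and two keys along its front edge and a rectangular steel pan 76 x 88 mm. This point is the centre of the pan's flat top, 25 mm above the bench; x away from the display, z up. The pan does not move. Fixed to the bench.
- cooling_block_top (a point): aluminium cooling block, 92 x 101 mm, with a plain flat top 92 x 74 mm and two upright fins along either side (y), slightly lower than the top. This point is the centre of the top, 25 mm above the bench; z up. Fixed to the bench.
- cork_stand_top (a point): round cork stand, 96 mm in diameter. This point is the centre of its flat top, 25 mm above the bench; z up. Fixed to the bench.
- spare_tile_top (a point): empty flat square ceramic tile, white with a pale grey face, 105 x 105 mm, 6 mm thick: the free spot, nothing belongs on it at the end. This point is the centre of its flat top, 6 mm above the bench; z up. Fixed to the bench.
- tall_bottle_top (a point): an obstacle, not to be handled: the top of the cap of a tall white square bottle (about 110 mm along x by 140 mm along y, 263 mm high) that always stands in the middle of the bench among the stands. This point is the centre of the cap's top, on the bottle's upright axis. Fixed: carry things over or round it.
Not all that is in view belongs to the job. Leave any orange look-alike of the part that bears weight_center alone.

How it is judged:
At the end, for the whole second after the job is handed in: Beaker on the stirrer, weight on the scale, vial on the cooling block, bottle on the cork stand: each with its axis within 15 mm of the middle of its stand's top, standing on it (height within 5 mm), upright within 0.1 rad, released and at rest (horizontal distance between beaker_center and stirrer_top below 0.015 m and z of beaker_center in the frame of stirrer_top between 0.025 and 0.035 m and angle between each of beaker_center, weight_center, vial_center, bottle_center's own z axis and vertical below 0.1 rad and linear speed of each of beaker, weight, vial, bottle below 0.02 m/s and angular speed of each of beaker, weight, vial, bottle below 0.2 rad/s and horizontal distance between weight_center and scale_top below 0.015 m and z of weight_center in the frame of scale_top between 0.026 and 0.036 m and horizontal distance between vial_center and cooling_block_top below 0.015 m and z of vial_center in the frame of cooling_block_top between 0.022 and 0.032 m and horizontal distance between bottle_center and cork_stand_top below 0.015 m and z of bottle_center in the frame of cork_stand_top between 0.045 and 0.055 m); the robot touches nothing.
It fails at once if the beaker is tipped over (more than 35 degrees from upright) (angle between beaker_center's own z axis and vertical above 0.61 rad).
It fails at once if the weight is tipped over (more than 35 degrees from upright) (angle between weight_center's own z axis and vertical above 0.61 rad).
It fails at once if the vial is tipped over (more than 35 degrees from upright) (angle between vial_center's own z axis and vertical above 0.61 rad).
It fails at once if the bottle is tipped over (more than 35 degrees from upright) (angle between bottle_center's own z axis and vertical above 0.61 rad).
It also fails if it takes over 144 s, if anything falls off the work surface, if the arm or the gripper's body presses on something with over 40 N, if the wrist force passes 120 N, or if a joint passes its speed limit or range.

## Working session

There is one attempt and no reset: what is moved stays moved. The work goes in short steps, Python scripts to look and compute and a tool call to move; the robot and the scene stay as the last step left them, time stands still between calls to the robot, and variables do not carry over. Pictures are saved under pics/ and viewed, at most 14 in all, crops included, and the job is handed in when it is done.

Besides the shell and the picture viewer there is one more tool, called after ">>>" as a command line: name --argument value ..., lists and objects as JSON in quotes. arm_command: Moves the arm, as the interface text tells. Its arguments: {"type":"object","properties":{"deltas":{"type":"array","items":{"type":"array"}},"newtons":{"type":"number"}},"required":["deltas"]}

```bash
mkdir -p pics; ls; cat > h.py <<'E'
import numpy as np, cv2
from workcell import bot
def ray(f,px):
    K=np.array(f["K"]);k=f["k1"]
    p=cv2.undistortPoints(np.array([[px]],float),K,np.array([k,0,0,0,0.]))[0,0]
    R=cv2.Rodrigues(np.array(f["rvec"],float))[0];t=np.array(f["tvec"],float).ravel()
    return -R.T@t, R.T@np.array([p[0],p[1],1.])
def atz(f,px,z):
    o,d=ray(f,px);return o+d*(z-o[2])/d[2]
def two(f,a,g,b):
    o,d=ray(f,a);q,e=ray(g,b)
    s=np.linalg.lstsq(np.c_[d,-e],q-o,rcond=None)[0]
    A=o+d*s[0];B=q+e*s[1];return (A+B)/2,np.linalg.norm(A-B)
def proj(f,P):
    return cv2.projectPoints(np.array([P],float),np.array(f["rvec"],float),np.array(f["tvec"],float),np.array(f["K"]),np.array([f["k1"],0,0,0,0.]))[0].ravel()
Z=dict(stirrer_top=.025,scale_top=.025,cooling_block_top=.025,cork_stand_top=.025,spare_tile_top=.006,tall_bottle_top=.263,beaker_center=.055,weight_center=.056,vial_center=.052,bottle_center=.075)
E
python3 - <<'E'
from h import *
s=bot.observe();print({k:np.round(s[k],3) for k in('clock','position','tool_rot','grip_width')})
F={n:bot.grab_frame(n) for n in("top","scene")}
for n,f in F.items():
    cv2.imwrite(f"pics/{n}0.png",cv2.resize(f["frame"][:,:,::-1],(800,600)))
    print(n,np.round(ray(f,[256,192])[0],2))
    for k,z in Z.items():
        for r in bot.mark_of(k,f)[:3]:
            print(k,np.round(r["at"],1),round(r["p"],2),np.round(atz(f,r["at"],z),3))
E
```

```text
pics
{'clock': np.float64(0.0), 'position': array([ 0.157, -0.605,  0.404]), 'tool_rot': array([-3.14 ,  0.   ,  0.255]), 'grip_width': np.float64(0.085)}
top [0.29 0.07 1.5 ]
stirrer_top [356.  176.7] 0.76 [ 0.47  -0.288  0.025]
scale_top [202.3 211. ] 0.6 [0.343 0.3   0.025]
cooling_block_top [236.  170.9] 0.84 [0.496 0.172 0.025]
cork_stand_top [308.5 168.2] 0.72 [ 0.504 -0.107  0.025]
spare_tile_top [190.5 172.1] 0.79 [0.496 0.351 0.006]
beaker_center [312.2 162.9] 0.51 [ 0.52  -0.118  0.055]
weight_center [236.5 168.8] 0.6 [0.5   0.168 0.056]
weight_center [236.5 168.5] 0.46 [0.501 0.168 0.056]
weight_center [161.3 194.4] 0.44 [0.405 0.451 0.056]
vial_center [198.7 208.9] 0.5 [0.35  0.31  0.052]
vial_center [356.1 179.7] 0.45 [ 0.455 -0.281  0.052]
bottle_center [361.8 176.5] 0.78 [ 0.465 -0.297  0.075]
scene [-0.31  0.49  0.66]
cooling_block_top [225.3 232.8] 0.88 [0.505 0.179 0.025]
cork_stand_top [308.5 209.8] 0.54 [ 0.486 -0.116  0.025]
spare_tile_top [199.8 273.7] 0.64 [0.393 0.305 0.006]
spare_tile_top [168.1 256. ] 0.59 [0.507 0.361 0.006]
beaker_center [305.7 200.1] 0.65 [ 0.502 -0.114  0.055]
weight_center [137.2 288. ] 0.81 [0.365 0.469 0.056]
weight_center [169.8 254.1] 0.68 [0.451 0.364 0.056]
weight_center [225.4 224.6] 0.57 [0.503 0.178 0.056]
vial_center [203.  273.9] 0.61 [0.34  0.311 0.052]
vial_center [227.  234.3] 0.26 [0.462 0.191 0.052]
bottle_center [353.  187.6] 0.44 [ 0.462 -0.282  0.075]
```

View pics/top0.png

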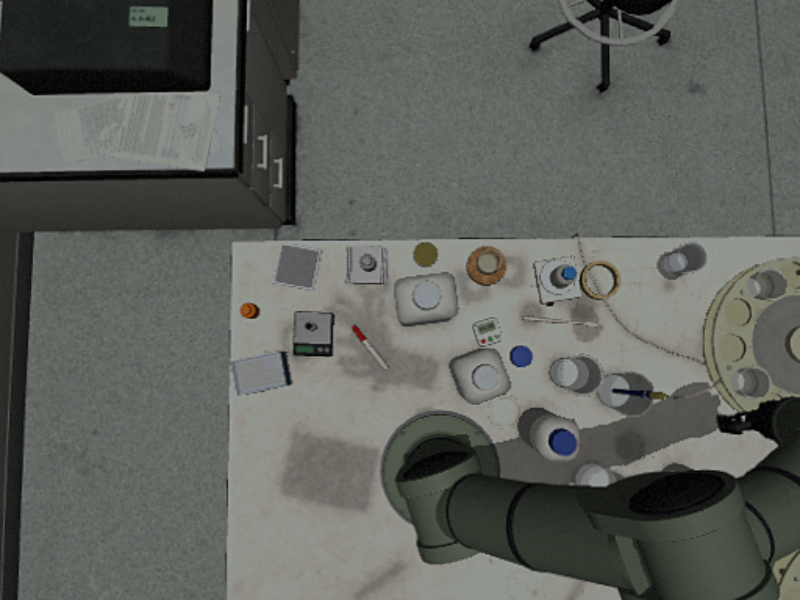

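View pics/scene0.png

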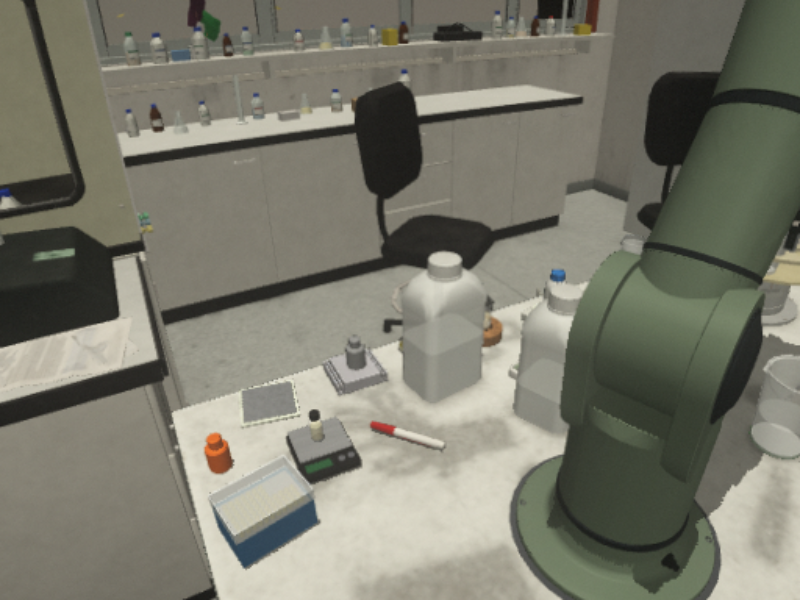

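The top picture at 800 px shows the weight on the block (367,262), vial on the scale (312,328), beaker on the cork (487,262), bottle on the stirrer (562,275) and the empty tile (298,267). The orange look-alike is at (249,310) and a tall jug at (427,295); a second jug stands at (482,375). Things that could be mistaken:
- **Weight:** the steel one at (367,262) or the orange one at (249,310). I take the steel one.
- **Beaker:** (487,262), or the glasses at (570,373), (620,390) and (677,262). I take the one on the cork.
- **Bottle:** blue-capped at (562,275), or the larger one at (558,440). I take the one on the stirrer.

Next is a close crop and the jug positions.

```bash
python3 - <<'E'
from h import *
F={n:bot.grab_frame(n) for n in("top","scene")}
t,s=F["top"],F["scene"]
c=t["frame"][145:262,140:400,::-1]
cv2.imwrite("pics/topcrop.png",cv2.resize(c,None,fx=3,fy=3,interpolation=cv2.INTER_CUBIC))
k=.64
for n,a,b in[("jug1cap",(427,294),(445,260)),("jug2cap",(485,376),(565,290)),("tile",(298,267),(269,402)),("weightknob",(368,261),(354,340)),("vialcap",(311,326),(315,413)),("botcap",(567,273),(557,273))]:
    print(n,two(t,np.array(a)*k,s,np.array(b)*k))
for f in F.values():
  for n in Z:
    print(n,[(np.round(r["rect"],0).tolist(),round(r["p"],2)) for r in bot.find_in(n,f)[:2]] if "top"!=n[-3:] else [(np.round(r["at"],1).tolist(),round(r["p"],2)) for r in bot.mark_of(n,f)[:2]])
E
```

```text
jug1cap (array([0.40628564, 0.03484782, 0.25574357]), np.float64(0.002760561273431273))
jug2cap (array([ 0.23727416, -0.08245491,  0.24555341]), np.float64(0.002569299636213648))
tile (array([0.50096509, 0.35080127, 0.00189784]), np.float64(0.00011499471578451408))
weightknob (array([0.50368374, 0.17082323, 0.07889443]), np.float64(0.0023721420470177324))
vialcap (array([0.35064149, 0.30662574, 0.07327942]), np.float64(0.0030891241350562496))
botcap (array([ 0.4643491 , -0.29021161,  0.12162858]), np.float64(0.0029594514521793297))
stirrer_top [([356.9, 176.3], 0.59)]
scale_top []
cooling_block_top [([233.6, 169.0], 0.6), ([198.3, 210.3], 0.17)]
cork_stand_top [([308.0, 169.8], 0.71)]
spare_tile_top []
tall_bottle_top []
beaker_center [([304.0, 154.0, 15.0, 24.0], 0.52)]
weight_center []
vial_center []
bottle_center [([352.0, 169.0, 19.0, 16.0], 0.66)]
stirrer_top []
scale_top [([202.5, 277.8], 0.77)]
cooling_block_top [([227.2, 233.3], 0.63)]
cork_stand_top [([307.7, 208.1], 0.63)]
spare_tile_top [([170.0, 253.9], 0.68)]
tall_bottle_top []
beaker_center []
weight_center [([221.0, 214.0, 13.0, 21.0], 0.62)]
vial_center [([196.0, 266.0, 8.0, 17.0], 0.67)]
bottle_center [([345.0, 173.0, 21.0, 17.0], 0.65)]
```

View pics/topcrop.png

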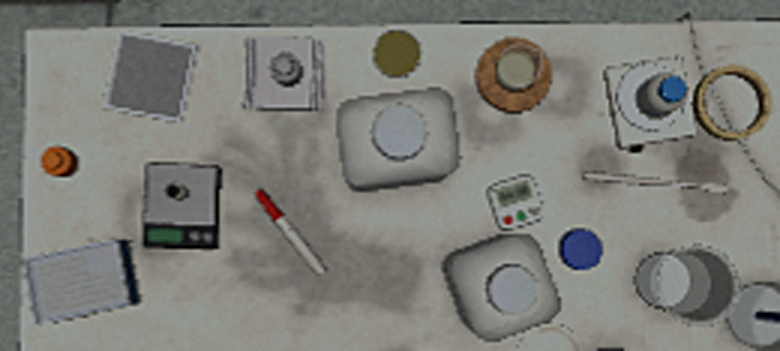

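The crop confirms the steel weight on the block (286,68); the orange look-alike is at (58,160). Next I raise and turn the tool so it closes along world x, and measure the fine positions.

>>> arm_command --deltas '[[[0, 0, -1], [0, 0, -0.13], 8.5], [[0, 0, -1], [0, 0, -0.13], 8.5], [[0, 0, -1], [0, 0, -0.13], 8.5], [[0, 0, -1], [0, 0, -0.13], 8.5], [[0, 0, -1], [0, 0, -0.13], 8.5], [[0, 0, -1], [0, 0, -0.13], 8.5], [[0, 0, -1], [0, 0, -0.13], 8.5], [[0, 0, 0], [0, 0, -0.13], 8.5], [[0, 0, 0], [0, 0, -0.13], 8.5], [[0, 0, 0], [0, 0, -0.146], 8.5], [[0, 0, 0], [0, 0, 0], 8.5]]'

```text
clock: 3.3
position: [0.1573, -0.6049, 0.4746]
tool_rot: [3.141, -0.0, 1.573]
force: [0.1, 0.7, -0.2]
grip_width: 0.0849
finger_force: 0.0
```

```bash
python3 - <<'E'
from h import *
s=bot.observe();print({k:np.round(s[k],3) for k in('clock','position','tool_rot','qpos','force')})
F={n:bot.grab_frame(n) for n in("top","scene")}
t,c=F["top"],F["scene"]
a=cv2.resize(t["frame"][150:182,290:330,::-1],None,fx=10,fy=10,interpolation=cv2.INTER_CUBIC)
b=cv2.resize(c["frame"][188:220,290:330,::-1],None,fx=10,fy=10,interpolation=cv2.INTER_CUBIC)
cv2.imwrite("pics/bk.png",np.hstack([a,b]))
px=lambda x,y:((x+.5)/3-.5+140,(y+.5)/3-.5+145)
for n,x,y,z in[("scale",183,196,.025),("block",284,73,.025),("tile",151,76,.006),("cork",514,75,.025),("stir",650,95,.025)]:
    print(n,np.round(atz(t,px(x,y),z),3))
for z in(.06,.085):print(z,np.round(atz(t,px(519,68),z),3))
E
```

```text
{'clock': np.float64(3.3), 'position': array([ 0.157, -0.605,  0.475]), 'tool_rot': array([ 3.141, -0.   ,  1.573]), 'qpos': array([ 1.447,  0.477, -0.337,  1.502,  0.164,  1.191,  1.087]), 'force': array([ 0.083,  0.697, -0.216])}
scale [0.347 0.307 0.025]
block [0.504 0.178 0.025]
tile [0.504 0.353 0.006]
cork [ 0.499 -0.116  0.025]
stir [ 0.471 -0.289  0.025]
0.06 [ 0.502 -0.118  0.06 ]
0.085 [ 0.499 -0.115  0.085]
```

View pics/bk.png

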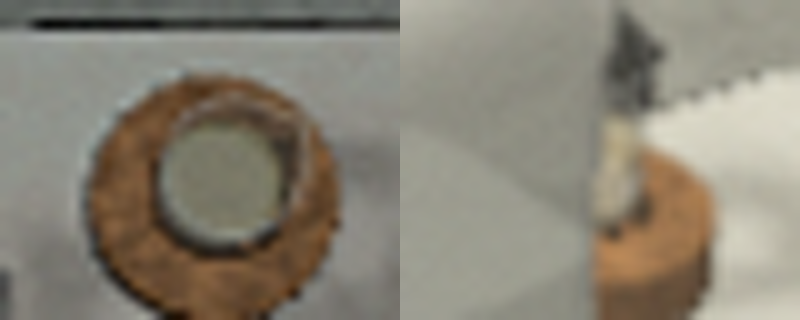

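The crop shows the beaker slightly up and right of the cork's centre, at about (0.503, -0.118). The spout isn't visible, so I will grip low.

>>> arm_command --deltas '[[[2, 1.5, 0], [0, 0, 0], 8.5], [[3.5, 2.5, 0], [0, 0, 0], 8.5], [[3.5, 2.5, 0], [0, 0, 0], 8.5], [[3.5, 2.5, 0], [0, 0, 0], 8.5], [[3.5, 2.5, 0], [0, 0, 0], 8.5], [[3.5, 2.5, 0], [0, 0, 0], 8.5], [[3.5, 2.5, 0], [0, 0, 0], 8.5], [[3.5, 2.5, 0], [0, 0, 0], 8.5], [[3.5, 2.5, 0], [0, 0, 0], 8.5], [[3.5, 2.5, 0], [0, 0, 0], 8.5], [[3.5, 2.5, 0], [0, 0, 0], 8.5], [[3.5, 2.5, 0], [0, 0, 0], 8.5], [[3.5, 2.5, 0], [0, 0, 0], 8.5], [[3.5, 2.5, 0], [0, 0, 0], 8.5], [[1.2, 0.6, 0], [0, 0, 0], 8.5], [[0, 0, 0], [0, 0, 0], 8.5], [[0, 0, 0], [0, 0, 0], 8.5]]'

```text
clock: 5.1
position: [0.5032, -0.1185, 0.4746]
tool_rot: [-3.141, 0.0, 1.568]
force: [0.4, -0.0, -0.3]
grip_width: 0.0848
finger_force: 0.0
```

```bash
python3 - <<'E'
from h import *
s=bot.observe();print({k:np.round(s[k],3) for k in('clock','position','qpos','force')})
f=bot.grab_frame("scene");cv2.imwrite("pics/s2.png",cv2.resize(f["frame"][:,:,::-1],(800,600)))
E
```

```text
{'clock': np.float64(5.1), 'position': array([ 0.503, -0.119,  0.475]), 'qpos': array([ 0.6  ,  0.325, -0.616,  1.77 ,  0.208,  1.113, -0.087]), 'force': array([ 0.43 , -0.029, -0.257])}
```

View pics/s2.png

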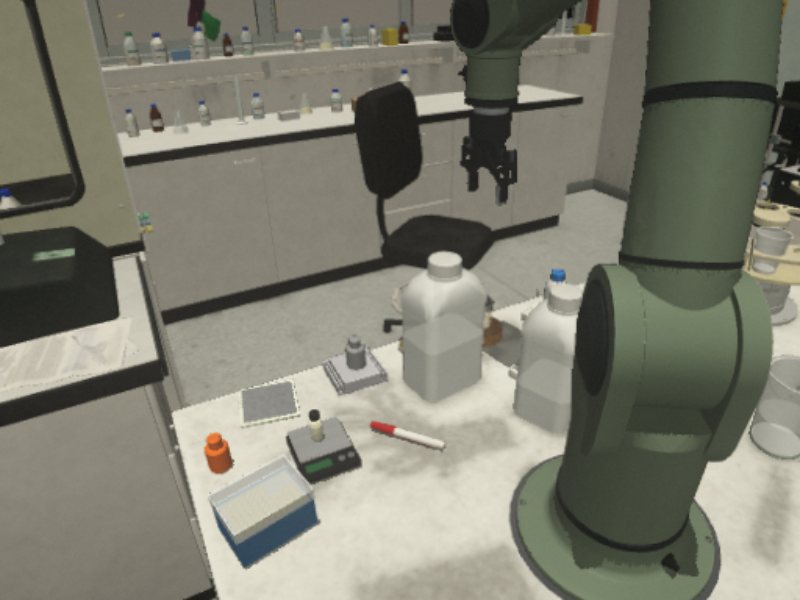

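The arm stands high and clear of both jugs, above the cork at (490,330). I descend onto the beaker, stopping before closing to check the forces.

>>> arm_command --deltas '[[[0, 0, 2], [0, 0, 0], 8.5], [[0, 0, 3.5], [0, 0, 0], 8.5], [[0, 0, 3.5], [0, 0, 0], 8.5], [[0, 0, 3.5], [0, 0, 0], 8.5], [[0, 0, 3.5], [0, 0, 0], 8.5], [[0, 0, 3], [0, 0, 0], 8.5], [[0, 0, 2], [0, 0, 0], 8.5], [[0, 0, 1.5], [0, 0, 0], 8.5], [[0, 0, 1.5], [0, 0, 0], 8.5], [[0, 0, 1.5], [0, 0, 0], 8.5], [[0, 0, 1.2], [0, 0, 0], 8.5], [[0, 0, 0], [0, 0, 0], 8.5]]'

```text
clock: 6.35
position: [0.503, -0.1182, 0.2064]
tool_rot: [-3.14, -0.0, 1.57]
force: [0.3, -0.3, 1.3]
grip_width: 0.0849
finger_force: 0.0
```

```bash
python3 - <<'E'
from h import *
f=bot.grab_frame("scene");g=bot.grab_frame("top")
a=cv2.resize(f["frame"][150:230,270:350,::-1],(400,400));b=cv2.resize(g["frame"][130:210,270:350,::-1],(400,400))
cv2.imwrite("pics/d1.png",np.hstack([b,a]))
E
```

```text
(no output)
```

View pics/d1.png

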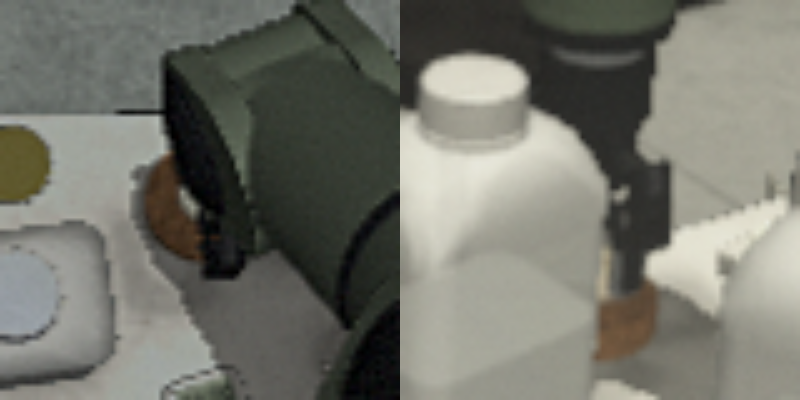

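The hand surrounds the beaker over the cork (left half, about 195,200) with no contact force, so I close gently.

>>> arm_command --deltas '[[[0, 0, 0], [0, 0, 0], 7], [[0, 0, 0], [0, 0, 0], 6.2], [[0, 0, 0], [0, 0, 0], 5.6], [[0, 0, 0], [0, 0, 0], 5], [[0, 0, 0], [0, 0, 0], 4.5], [[0, 0, 0], [0, 0, 0], 4.5], [[0, 0, 0], [0, 0, 0], 4.5]]' --newtons 20

```text
clock: 7.15
position: [0.5036, -0.1179, 0.2082]
tool_rot: [3.141, 0.0, 1.571]
force: [-1.9, -0.3, 8.2]
grip_width: 0.0522
finger_force: 19.1
```

>>> arm_command --deltas '[[[0, 0, -1], [0, 0, 0], 4.5], [[0, 0, -2.5], [0, 0, 0], 4.5], [[0, 0, -3.5], [0, 0, 0], 4.5], [[0, 0, -3.5], [0, 0, 0], 4.5], [[0, 0, -3.5], [0, 0, 0], 4.5], [[0, 0, -3.5], [0, 0, 0], 4.5], [[0, 0, -3.5], [0, 0, 0], 4.5], [[0, 0, -3.5], [0, 0, 0], 4.5], [[0, 0, -2.5], [0, 0, 0], 4.5], [[0, 0, -1.5], [0, 0, 0], 4.5], [[0, 0, 0], [0, 0, 0], 4.5]]'

```text
clock: 8.25
position: [0.5034, -0.1175, 0.4951]
tool_rot: [3.138, 0.001, 1.571]
force: [-0.4, -0.2, -1.2]
grip_width: 0.0524
finger_force: 21.2
```

>>> arm_command --deltas '[[[2, 0, 0], [0, 0, 0], 4.5], [[3.5, 0, 0], [0, 0, 0], 4.5], [[3.5, 0, 0], [0, 0, 0], 4.5], [[3.5, 0, 0], [0, 0, 0], 4.5], [[3.5, 0, 0], [0, 0, 0], 4.5], [[3.5, 0, 0], [0, 0, 0], 4.5], [[3.5, 0, 0], [0, 0, 0], 4.5], [[3.5, 0, 0], [0, 0, 0], 4.5], [[3.5, 0, 0], [0, 0, 0], 4.5], [[3.5, 0, 0], [0, 0, 0], 4.5], [[3.5, 0, 0], [0, 0, 0], 4.5], [[3.5, 0, 0], [0, 0, 0], 4.5], [[3.1, 0, 0], [0, 0, 0], 4.5], [[2, 0, 0], [0, 0, 0], 4.5], [[1.5, 0, 0], [0, 0, 0], 4.5], [[0, 0, 0], [0, 0, 0], 4.5], [[0, 0, 0], [0, 0, 0], 4.5]]'

```text
clock: 9.95
position: [0.5036, 0.3527, 0.4923]
tool_rot: [-3.141, 0.001, 1.571]
force: [0.4, -0.6, 0.3]
grip_width: 0.0517
finger_force: 21.2
```

```bash
python3 - <<'E'
from h import *
s=bot.observe();print({k:np.round(s[k],3) for k in('clock','position','qpos','force','tool_rot')})
g=bot.grab_frame("scene")
a=cv2.resize(g["frame"][20:320,80:380,::-1],(600,600))
cv2.imwrite("pics/d2.png",a)
E
```

```text
{'clock': np.float64(9.95), 'position': array([0.504, 0.353, 0.492]), 'qpos': array([-0.222,  0.513, -0.739,  1.49 ,  0.353,  1.276, -1.   ]), 'force': array([ 0.402, -0.607,  0.264]), 'tool_rot': array([-3.141e+00,  1.000e-03,  1.571e+00])}
```

View pics/d2.png

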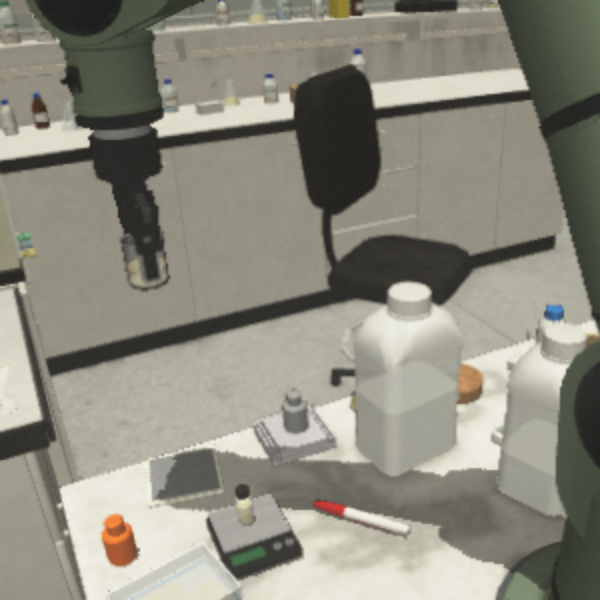

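The beaker hangs upright in the hand at (145,260) in this crop, above the tile. I lower it.

>>> arm_command --deltas '[[[0, 0, 2], [0, 0, 0], 4.5], [[0, 0, 3.5], [0, 0, 0], 4.5], [[0, 0, 3.5], [0, 0, 0], 4.5], [[0, 0, 3.5], [0, 0, 0], 4.5], [[0, 0, 3.5], [0, 0, 0], 4.5], [[0, 0, 3.5], [0, 0, 0], 4.5], [[0, 0, 3.5], [0, 0, 0], 4.5], [[0, 0, 2.5], [0, 0, 0], 4.5], [[0, 0, 1.5], [0, 0, 0], 4.5], [[0, 0, 1], [0, 0, 0], 4.5], [[0, 0, 1], [0, 0, 0], 4.5], [[0, 0, 0.7], [0, 0, 0], 4.5], [[0, 0, 0], [0, 0, 0], 4.5], [[0, 0, 0], [0, 0, 0], 4.5]]'

```text
clock: 11.4
position: [0.5037, 0.3533, 0.1962]
tool_rot: [3.141, -0.0, 1.571]
force: [-0.0, -0.1, -0.9]
grip_width: 0.0518
finger_force: 21.2
```

>>> arm_command --deltas '[[[0, 0, 0.4], [0, 0, 0], 4.5], [[0, 0, 0.2], [0, 0, 0], 4.5], [[0, 0, 0], [0, 0, 0], 4.5], [[0, 0, 0], [0, 0, 0], 4.5]]'

```text
clock: 11.8
position: [0.5035, 0.3532, 0.1897]
tool_rot: [-3.142, -0.0, 1.571]
force: [-0.2, -0.5, -0.2]
grip_width: 0.0521
finger_force: 21.2
```

>>> arm_command --deltas '[[[0, 0, 0.15], [0, 0, 0], 4.5], [[0, 0, 0.1], [0, 0, 0], 4.5], [[0, 0, 0], [0, 0, 0], 4.5], [[0, 0, 0], [0, 0, 0], 4.5]]'

```text
clock: 12.2
position: [0.5035, 0.3536, 0.1882]
tool_rot: [3.141, -0.001, 1.571]
force: [-4.1, -3.4, 15.7]
grip_width: 0.0521
finger_force: 17.8
```

>>> arm_command --deltas '[[[0, 0, -0.1], [0, 0, 0], 5.5], [[0, 0, 0], [0, 0, 0], 6.2], [[0, 0, 0], [0, 0, 0], 7.2], [[0, 0, 0], [0, 0, 0], 8.5], [[0, 0, 0], [0, 0, 0], 8.5], [[0, 0, 0], [0, 0, 0], 8.5], [[0, 0, -1], [0, 0, 0], 8.5], [[0, 0, -2], [0, 0, 0], 8.5], [[0, 0, -3.5], [0, 0, 0], 8.5], [[0, 0, -3.5], [0, 0, 0], 8.5], [[0, 0, -3.5], [0, 0, 0], 8.5], [[0, 0, -3.5], [0, 0, 0], 8.5], [[0, 0, -3.5], [0, 0, 0], 8.5], [[0, 0, -3.5], [0, 0, 0], 8.5], [[0, 0, -2.5], [0, 0, 0], 8.5], [[0, 0, -1.5], [0, 0, 0], 8.5], [[0, 0, 0], [0, 0, 0], 8.5]]'

```text
clock: 13.9
position: [0.5034, 0.3534, 0.4703]
tool_rot: [3.139, -0.002, 1.571]
force: [-0.0, -0.5, 0.2]
grip_width: 0.085
finger_force: 0.0
```

```bash
python3 - <<'E'
from h import *
f,g=bot.grab_frame("scene"),bot.grab_frame("top")
for k in("beaker_center","spare_tile_top"):
  for n,x in(("s",f),("t",g)):
    print(n,k,[(np.round(atz(x,r["at"],.036 if k[0]=="b" else .006),3),round(r["p"],2)) for r in bot.mark_of(k,x)[:3]])
E
```

```text
s beaker_center [(array([0.491, 0.357, 0.036]), 0.87)]
t beaker_center []
s spare_tile_top [(array([0.507, 0.359, 0.006]), 0.92)]
t spare_tile_top []
```

>>> arm_command --deltas '[[[-2, -0.2, -1], [0, 0, 0], 8.5], [[-3.6, -0.2, 0], [0, 0, 0], 8.5], [[-3.6, -0.2, 0], [0, 0, 0], 8.5], [[-3.6, -0.2, 0], [0, 0, 0], 8.5], [[-3.6, -0.2, 0], [0, 0, 0], 8.5], [[-3.6, -0.2, 0], [0, 0, 0], 8.5], [[-3.6, -0.2, 0], [0, 0, 0], 8.5], [[-3.6, -0.2, 0], [0, 0, 0], 8.5], [[-3.6, -0.2, 0], [0, 0, 0], 8.5], [[-3.6, -0.2, 0], [0, 0, 0], 8.5], [[-3.6, -0.2, 0], [0, 0, 0], 8.5], [[-3.6, -0.2, 0], [0, 0, 0], 8.5], [[-3.6, -0.2, 0], [0, 0, 0], 8.5], [[-3.6, -0.2, 0], [0, 0, 0], 8.5], [[-3.6, -0.2, 0], [0, 0, 0], 8.5], [[-3.6, -0.3, 0], [0, 0, 0], 8.5], [[-3.6, -0.3, 0], [0, 0, 0], 8.5], [[-3.6, -0.3, 0], [0, 0, 0], 8.5], [[-1.1, 0, 0], [0, 0, 0], 8.5], [[0, 0, 0], [0, 0, 0], 8.5]]'

```text
clock: 16.2
position: [0.4642, -0.2912, 0.4774]
tool_rot: [-3.141, -0.001, 1.568]
force: [0.2, -0.5, 1.0]
grip_width: 0.0851
finger_force: 0.0
```

```bash
python3 - <<'E'
from h import *
s=bot.observe();print(np.round(s["position"],4),np.round(s["qpos"],2))
f,g=bot.grab_frame("scene"),bot.grab_frame("top")
for k in("bottle_center","stirrer_top","beaker_center"):
  for n,x in(("s",f),("t",g)):
    print(n,k,[(np.round(atz(x,r["at"],{"bo":.075,"st":.025,"be":.036}[k[:2]]),3),np.round(r["at"],1),round(r["p"],2)) for r in bot.mark_of(k,x)[:2]],[np.round(r["rect"]) for r in bot.find_in(k,x)[:1]] if k[0]=="b" else "")
c=np.hstack([cv2.resize(x["frame"][a:a+50,b:b+50,::-1],(400,400),interpolation=cv2.INTER_CUBIC) for x,a,b in((g,150,335),(g,150,170))])
cv2.imwrite("pics/bo.png",c)
E
```

```text
[ 0.4642 -0.2912  0.4774] [ 0.87  0.37 -0.56  1.69  0.21  1.14  0.25]
s bottle_center [(array([ 0.466, -0.292,  0.075]), array([354.5, 186.5]), 0.69)] []
t bottle_center [(array([ 0.461, -0.28 ,  0.075]), array([357.1, 177.4]), 0.75), (array([ 0.469, -0.275,  0.075]), array([355.8, 175.3]), 0.19)] [array([349., 171.,  22.,  14.])]
s stirrer_top [(array([0.554, 0.156, 0.025]), array([225.7, 222.6]), 0.19)] 
t stirrer_top [(array([ 0.474, -0.293,  0.025]), array([357.3, 175.6]), 0.95)] 
s beaker_center [(array([0.488, 0.356, 0.036]), array([169.9, 251.3]), 0.81)] [array([158., 237.,  21.,  24.])]
t beaker_center [(array([0.524, 0.367, 0.036]), array([185. , 163.8]), 0.53)] [array([180., 158.,  16.,  20.])]
```

View pics/bo.png

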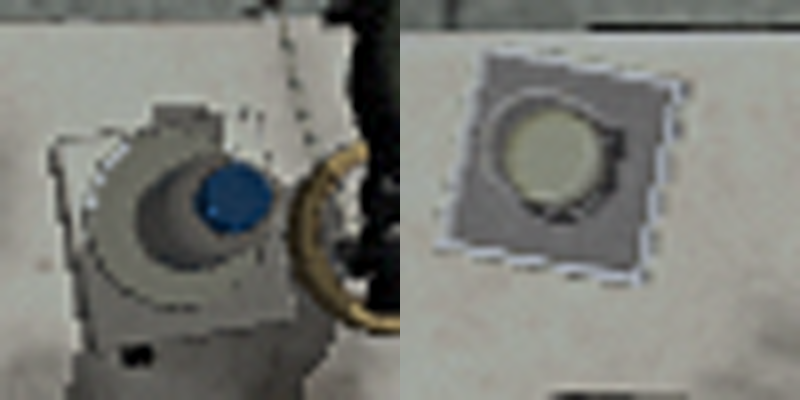

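```bash
python3 - <<'E'
from h import *
g=bot.grab_frame("top")
q=lambda x,y,a,b,z:print(np.round(atz(g,((x+.5)/8-.5+b,(y+.5)/8-.5+a),z),3))
q(234,198,150,335,.125);q(188,219,150,335,.025);q(177,219,150,335,.025);q(153,155,150,170,.008);q(165,165,150,170,.006)
E
```

```text
[ 0.466 -0.292  0.125]
[ 0.469 -0.296  0.025]
[ 0.469 -0.291  0.025]
[0.508 0.358 0.008]
[0.503 0.352 0.006]
```

The bottle stands on the stirrer at about (0.466,-0.292), cap at (234,198) in the left half. The beaker is upright on the tile in the right half, at (553,155). I descend to the bottle.

>>> arm_command --deltas '[[[0, 0.2, 2], [0, 0, 0], 8.5], [[0, 0, 3.5], [0, 0, 0], 8.5], [[0, 0, 3.5], [0, 0, 0], 8.5], [[0, 0, 3.5], [0, 0, 0], 8.5], [[0, 0, 3], [0, 0, 0], 8.5], [[0, 0, 2], [0, 0, 0], 8.5], [[0, 0, 1.5], [0, 0, 0], 8.5], [[0, 0, 1.5], [0, 0, 0], 8.5], [[0, 0, 1.5], [0, 0, 0], 8.5], [[0, 0, 1.2], [0, 0, 0], 8.5], [[0, 0, 0.8], [0, 0, 0], 8.5], [[0, 0, 0], [0, 0, 0], 8.5], [[0, 0, 0], [0, 0, 0], 8.5]]'

```text
clock: 18.15
position: [0.4667, -0.2898, 0.2385]
tool_rot: [3.141, 0.0, 1.571]
force: [0.5, 0.6, 1.0]
grip_width: 0.0848
finger_force: 0.0
```

>>> arm_command --deltas '[[[-0.2, 0, 0.3], [0, 0, 0], 7.5], [[0, 0, 0], [0, 0, 0], 6.2], [[0, 0, 0], [0, 0, 0], 5.6], [[0, 0, 0], [0, 0, 0], 5], [[0, 0, 0], [0, 0, 0], 4.5], [[0, 0, 0], [0, 0, 0], 4.2], [[0, 0, 0], [0, 0, 0], 4.2], [[0, 0, 0], [0, 0, 0], 4.2]]' --newtons 25

```text
clock: 18.95
position: [0.4665, -0.2919, 0.2355]
tool_rot: [3.141, 0.0, 1.571]
force: [-2.7, 0.5, 6.3]
grip_width: 0.0485
finger_force: 25.3
```

>>> arm_command --deltas '[[[0, 0, -1], [0, 0, 0], 4.2], [[0, 0, -2], [0, 0, 0], 4.2], [[0, 0, -3], [0, 0, 0], 4.2], [[0, 0, -2], [0, 0, 0], 4.2], [[1, 0.2, 0], [0, 0, 0], 4.2], [[2.2, 0.4, 0], [0, 0, 0], 4.2], [[2.8, 0.5, 0], [0, 0, 0], 4.2], [[2.8, 0.6, 0], [0, 0, 0], 4.2], [[2.8, 0.6, 0], [0, 0, 0], 4.2], [[2.8, 0.5, 0], [0, 0, 0], 4.2], [[2.2, 0.5, 0], [0, 0, 0], 4.2], [[1, 0.1, 0], [0, 0, 0], 4.2], [[0, 0, 0], [0, 0, 0], 4.2], [[0, 0, 2], [0, 0, 0], 4.2], [[0, 0, 2], [0, 0, 0], 4.2], [[0, 0, 1.5], [0, 0, 0], 4.2], [[0, 0, 1], [0, 0, 0], 4.2], [[0, 0, 0.8], [0, 0, 0], 4.2], [[0, 0, 0], [0, 0, 0], 4.2], [[0, 0, 0], [0, 0, 0], 4.2]]'

```text
clock: 20.95
position: [0.5006, -0.116, 0.2425]
tool_rot: [3.141, 0.0, 1.571]
force: [-0.2, -0.2, -0.8]
grip_width: 0.0482
finger_force: 26.2
```

>>> arm_command --deltas '[[[0, 0, 0.4], [0, 0, 0], 4.2], [[0, 0, 0.3], [0, 0, 0], 4.2], [[0, 0, 0], [0, 0, 0], 4.2], [[0, 0, 0], [0, 0, 0], 4.2]]'

```text
clock: 21.35
position: [0.5007, -0.1158, 0.2353]
tool_rot: [3.141, 0.0, 1.571]
force: [1.2, -0.2, 0.7]
grip_width: 0.048
finger_force: 26.5
```

>>> arm_command --deltas '[[[0, 0, 0.15], [0, 0, 0], 4.2], [[0, 0, 0], [0, 0, 0], 4.2], [[0, 0, 0], [0, 0, 0], 4.2]]'

```text
clock: 21.65
position: [0.5007, -0.1158, 0.2345]
tool_rot: [3.141, 0.001, 1.571]
force: [-5.4, -0.8, 18.3]
grip_width: 0.0484
finger_force: 28.9
```

Contact is made, so I release and retreat.

>>> arm_command --deltas '[[[0, 0, -0.1], [0, 0, 0], 5], [[0, 0, 0], [0, 0, 0], 5.6], [[0, 0, 0], [0, 0, 0], 6.5], [[0, 0, 0], [0, 0, 0], 8.5], [[0, 0, 0], [0, 0, 0], 8.5], [[0, 0, 0], [0, 0, 0], 8.5], [[0, 0, -1], [0, 0, 0], 8.5], [[0, 0, -2], [0, 0, 0], 8.5], [[0, 0, -3.5], [0, 0, 0], 8.5], [[0, 0, -3.5], [0, 0, 0], 8.5], [[0, 0, -3.5], [0, 0, 0], 8.5], [[0, 0, -3.5], [0, 0, 0], 8.5], [[0, 0, -3.5], [0, 0, 0], 8.5], [[0, 0, -2.5], [0, 0, 0], 8.5], [[0, 0, -1.5], [0, 0, 0], 8.5], [[0, 0, 0], [0, 0, 0], 8.5]]'

```text
clock: 23.25
position: [0.5005, -0.1155, 0.4823]
tool_rot: [3.138, 0.001, 1.571]
force: [0.5, -0.4, -1.2]
grip_width: 0.0851
finger_force: 0.0
```

>>> arm_command --deltas '[[[2, 0, 0], [0, 0, 0], 8.5], [[3.5, 0, 0], [0, 0, 0], 8.5], [[3.5, 0, 0], [0, 0, 0], 8.5], [[3.5, 0, 0], [0, 0, 0], 8.5], [[3.5, 0, 0], [0, 0, 0], 8.5], [[3.5, 0, 0], [0, 0, 0], 8.5], [[3.5, 0, 0], [0, 0, 0], 8.5], [[3.5, 0, 0], [0, 0, 0], 8.5], [[3.5, 0, 0], [0, 0, 0], 8.5], [[3.5, 0, 0], [0, 0, 0], 8.5], [[3.5, 0.1, 0], [0, 0, 0], 8.5], [[3.5, 0.1, 0], [0, 0, 0], 8.5], [[3.2, 0.1, 0], [0, 0, 0], 8.5], [[2, 0, 0], [0, 0, 0], 8.5], [[1.5, 0, 0], [0, 0, 0], 8.5], [[0, 0, 0], [0, 0, 0], 8.5]]'

```text
clock: 24.85
position: [0.5029, 0.3577, 0.4792]
tool_rot: [-3.14, -0.0, 1.573]
force: [0.3, -0.2, -0.0]
grip_width: 0.0853
finger_force: 0.0
```

```bash
python3 - <<'E'
from h import *
f,g=bot.grab_frame("scene"),bot.grab_frame("top")
for k in("bottle_center","cork_stand_top","stirrer_top"):
  for n,x in(("s",f),("t",g)):
    print(n,k,[(np.round(atz(x,r["at"],Z[k]),3),np.round(r["at"],1),round(r["p"],2)) for r in bot.mark_of(k,x)[:2]])
c=np.hstack([cv2.resize(g["frame"][a:a+50,b:b+50,::-1],(400,400),interpolation=cv2.INTER_CUBIC) for a,b in((145,290),(150,330))])
cv2.imwrite("pics/bo2.png",c)
E
```

```text
s bottle_center [(array([ 0.494, -0.108,  0.075]), array([306. , 196.5]), 0.58)]
t bottle_center [(array([ 0.496, -0.122,  0.075]), array([314.3, 168.4]), 0.72)]
s cork_stand_top [(array([ 0.5  , -0.119,  0.025]), array([306.9, 207.5]), 0.66)]
t cork_stand_top [(array([ 0.499, -0.121,  0.025]), array([312.3, 169.6]), 0.69)]
s stirrer_top []
t stirrer_top [(array([ 0.473, -0.292,  0.025]), array([357.1, 175.8]), 0.61), (array([0.494, 0.174, 0.025]), array([235.4, 171.5]), 0.5)]
```

View pics/bo2.png

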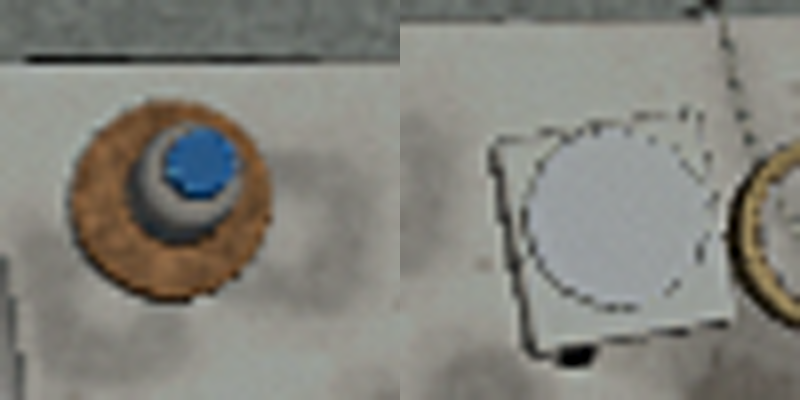

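The bottle stands well centred on the cork: cap (203,160), cork centre (170,199), base centre about (178,194). The stirrer plate is empty, centre (618,217), at about (0.470,-0.290). Next I fetch the beaker.

>>> arm_command --deltas '[[[0, 0, 2], [0, 0, 0], 8.5], [[0, 0, 3.5], [0, 0, 0], 8.5], [[0, 0, 3.5], [0, 0, 0], 8.5], [[0, 0, 3.5], [0, 0, 0], 8.5], [[0, 0, 3.5], [0, 0, 0], 8.5], [[0, 0, 3.5], [0, 0, 0], 8.5], [[0, 0, 2], [0, 0, 0], 8.5], [[0, 0, 1.5], [0, 0, 0], 8.5], [[0, 0, 1.5], [0, 0, 0], 8.5], [[0, 0, 1.5], [0, 0, 0], 8.5], [[0, 0, 1.2], [0, 0, 0], 8.5], [[0, 0, 1.2], [0, 0, 0], 8.5], [[0, 0, 0], [0, 0, 0], 8.5], [[0, 0, 0], [0, 0, 0], 8.5]]'

```text
clock: 26.65
position: [0.5036, 0.3563, 0.1958]
tool_rot: [-3.142, -0.0, 1.571]
force: [1.2, 0.5, -0.5]
grip_width: 0.085
finger_force: 0.0
```

>>> arm_command --deltas '[[[0, 0, 0.5], [0, 0, 0], 7.5], [[0, 0, 0], [0, 0, 0], 6.5], [[0, 0, 0], [0, 0, 0], 6], [[0, 0, 0], [0, 0, 0], 5.4], [[0, 0, 0], [0, 0, 0], 5], [[0, 0, 0], [0, 0, 0], 4.5], [[0, 0, 0], [0, 0, 0], 4.5], [[0, 0, 0], [0, 0, 0], 4.5]]' --newtons 20

```text
clock: 27.45
position: [0.5035, 0.3562, 0.1911]
tool_rot: [3.141, -0.0, 1.571]
force: [-2.1, -0.6, 6.3]
grip_width: 0.0525
finger_force: 20.1
```

>>> arm_command --deltas '[[[0, 0, -1], [0, 0, 0], 4.5], [[0, 0, -2.5], [0, 0, 0], 4.5], [[0, 0, -3.5], [0, 0, 0], 4.5], [[0, 0, -3.5], [0, 0, 0], 4.5], [[0, 0, -3.5], [0, 0, 0], 4.5], [[0, 0, -3.5], [0, 0, 0], 4.5], [[0, 0, -3.5], [0, 0, 0], 4.5], [[0, 0, -3.5], [0, 0, 0], 4.5], [[0, 0, -3.5], [0, 0, 0], 4.5], [[0, 0, -2], [0, 0, 0], 4.5], [[0, 0, 0], [0, 0, 0], 4.5]]'

```text
clock: 28.55
position: [0.5032, 0.3564, 0.4943]
tool_rot: [3.138, -0.003, 1.571]
force: [-0.8, -0.3, -0.9]
grip_width: 0.0522
finger_force: 21.2
```

>>> arm_command --deltas '[[[-2, 0, 0], [0, 0, 0], 4.5], [[-3.6, 0, 0], [0, 0, 0], 4.5], [[-3.6, 0, 0], [0, 0, 0], 4.5], [[-3.6, 0, 0], [0, 0, 0], 4.5], [[-3.6, 0, 0], [0, 0, 0], 4.5], [[-3.6, 0, 0], [0, 0, 0], 4.5], [[-3.6, 0, 0], [0, 0, 0], 4.5], [[-3.6, 0, 0], [0, 0, 0], 4.5], [[-3.6, 0, 0], [0, 0, 0], 4.5], [[-3.6, 0, 0], [0, 0, 0], 4.5], [[-3.6, 0, 0], [0, 0, 0], 4.5], [[-3.6, -0.4, 0], [0, 0, 0], 4.5], [[-3.6, -0.4, 0], [0, 0, 0], 4.5], [[-3.6, -0.5, 0], [0, 0, 0], 4.5], [[-3.6, -0.5, 0], [0, 0, 0], 4.5], [[-3.6, -0.5, 0], [0, 0, 0], 4.5], [[-3.6, -0.5, 0], [0, 0, 0], 4.5], [[-3.6, -0.5, 0], [0, 0, 0], 4.5], [[-1.4, 0, 0], [0, 0, 0], 4.5], [[0, 0, 0], [0, 0, 0], 4.5]]'

```text
clock: 30.55
position: [0.4699, -0.2915, 0.4901]
tool_rot: [-3.141, -0.0, 1.568]
force: [0.1, -0.5, -0.5]
grip_width: 0.0522
finger_force: 21.2
```

>>> arm_command --deltas '[[[0, 0, 2], [0, 0, 0], 4.5], [[0, 0, 3.5], [0, 0, 0], 4.5], [[0, 0, 3.5], [0, 0, 0], 4.5], [[0, 0, 3.5], [0, 0, 0], 4.5], [[0, 0, 3.5], [0, 0, 0], 4.5], [[0, 0, 3.5], [0, 0, 0], 4.5], [[0, 0, 2.5], [0, 0, 0], 4.5], [[0, 0, 1.5], [0, 0, 0], 4.5], [[0, 0, 1.5], [0, 0, 0], 4.5], [[0, 0, 1.3], [0, 0, 0], 4.5], [[0, 0, 0.8], [0, 0, 0], 4.5], [[0, 0, 0], [0, 0, 0], 4.5], [[0, 0, 0], [0, 0, 0], 4.5]]'

```text
clock: 31.85
position: [0.4707, -0.2899, 0.2201]
tool_rot: [3.141, 0.0, 1.571]
force: [-0.8, -0.4, 0.5]
grip_width: 0.0523
finger_force: 21.2
```

>>> arm_command --deltas '[[[0, 0, 0.5], [0, 0, 0], 4.5], [[0, 0, 0.3], [0, 0, 0], 4.5], [[0, 0, 0.2], [0, 0, 0], 4.5], [[0, 0, 0], [0, 0, 0], 4.5], [[0, 0, 0], [0, 0, 0], 4.5]]'

```text
clock: 32.35
position: [0.4705, -0.2899, 0.2098]
tool_rot: [-3.142, 0.0, 1.571]
force: [-1.7, 0.3, 3.5]
grip_width: 0.0525
finger_force: 20.6
```

Light contact (3.5 N), so I release and lift.

>>> arm_command --deltas '[[[0, 0, 0], [0, 0, 0], 5.5], [[0, 0, 0], [0, 0, 0], 6.2], [[0, 0, 0], [0, 0, 0], 7.2], [[0, 0, 0], [0, 0, 0], 8.5], [[0, 0, 0], [0, 0, 0], 8.5], [[0, 0, 0], [0, 0, 0], 8.5], [[0, 0, -1], [0, 0, 0], 8.5], [[0, 0, -2], [0, 0, 0], 8.5], [[0, 0, -3.5], [0, 0, 0], 8.5], [[0, 0, -3.5], [0, 0, 0], 8.5], [[0, 0, -3.5], [0, 0, 0], 8.5], [[0, 0, -3.5], [0, 0, 0], 8.5], [[0, 0, -3.5], [0, 0, 0], 8.5], [[0, 0, -3.5], [0, 0, 0], 8.5], [[0, 0, -2.5], [0, 0, 0], 8.5], [[0, 0, -1], [0, 0, 0], 8.5], [[0, 0, 0], [0, 0, 0], 8.5]]'

```text
clock: 34.05
position: [0.4705, -0.2897, 0.486]
tool_rot: [3.14, 0.001, 1.571]
force: [-0.1, -0.1, -1.0]
grip_width: 0.0853
finger_force: 0.0
```

```bash
python3 - <<'E'
from h import *
f,g=bot.grab_frame("scene"),bot.grab_frame("top")
for k in("vial_center","scale_top","weight_center","cooling_block_top","beaker_center"):
  for n,x in(("s",f),("t",g)):
    print(n,k,[(np.round(atz(x,r["at"],Z[k]),3),np.round(r["at"],1),round(r["p"],2)) for r in bot.mark_of(k,x)[:2]])
c=np.hstack([cv2.resize(x["frame"][a:a+50,b:b+33,::-1],(264,400),interpolation=cv2.INTER_CUBIC) for x,a,b in((g,188,185),(g,150,218),(f,250,185))])
cv2.imwrite("pics/v.png",c)
E
```

```text
s vial_center [(array([0.337, 0.315, 0.052]), array([201.8, 275.2]), 0.68)]
t vial_center [(array([ 0.494, -0.128,  0.052]), array([314.9, 169.8]), 0.54)]
s scale_top [(array([0.343, 0.312, 0.025]), array([203.1, 281.2]), 0.92)]
t scale_top [(array([0.339, 0.306, 0.025]), array([200.9, 212. ]), 0.72)]
s weight_center [(array([0.507, 0.169, 0.056]), array([227.6, 223.1]), 0.73), (array([0.362, 0.473, 0.056]), array([135.8, 289.4]), 0.54)]
t weight_center [(array([0.498, 0.164, 0.056]), array([237.5, 169.3]), 0.64), (array([0.394, 0.457, 0.056]), array([159.6, 197.3]), 0.56)]
s cooling_block_top [(array([0.497, 0.174, 0.025]), array([228.1, 233.6]), 0.58)]
t cooling_block_top [(array([0.507, 0.17 , 0.025]), array([236.4, 168.1]), 0.56)]
s beaker_center [(array([ 0.46 , -0.266,  0.055]), array([349.3, 194.1]), 0.54)]
t beaker_center [(array([ 0.485, -0.288,  0.055]), array([357.7, 171.9]), 0.78)]
```

View pics/v.png

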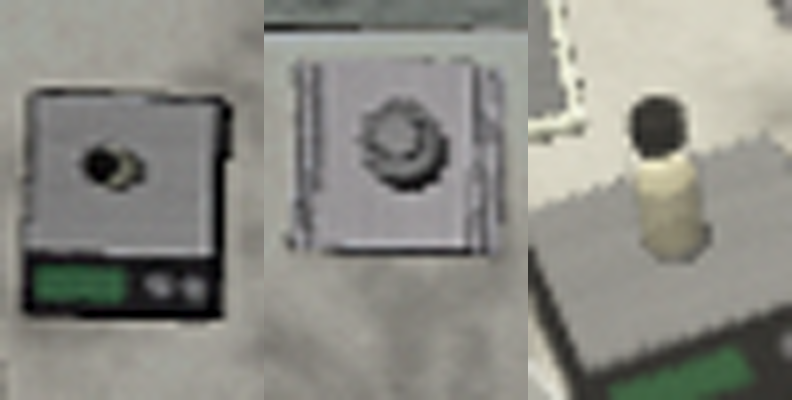

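```bash
python3 - <<'E'
from h import *
f,g=bot.grab_frame("scene"),bot.grab_frame("top")
def q(n,im,x,y,a,b,z):print(n,np.round(atz(im,((x+.5)/8-.5+b,(y+.5)/8-.5+a),z),3))
q("vial t",g,100,163,188,185,.079);q("vial s",f,130,118,250,185,.075);q("vialbase s",f,148,243,250,185,.027)
q("scale",g,120,173,188,185,.025);q("block",g,132,154,150,218,.025);q("knob",g,133,135,150,218,.087);q("body",g,142,148,150,218,.06)
E
```

```text
vial t [0.352 0.312 0.079]
vial s [0.351 0.31  0.075]
vialbase s [0.345 0.311 0.027]
scale [0.35  0.311 0.025]
block [0.504 0.179 0.025]
knob [0.504 0.174 0.087]
body [0.502 0.172 0.06 ]
```

>>> arm_command --deltas '[[[2, 0, 0], [0, 0, 0], 8.5], [[3.6, 0, 0], [0, 0, 0], 8.5], [[3.6, 0, 0], [0, 0, 0], 8.5], [[3.6, 0, 0], [0, 0, 0], 8.5], [[3.6, 0, 0], [0, 0, 0], 8.5], [[3.6, 0, 0], [0, 0, 0], 8.5], [[3.6, 0, 0], [0, 0, 0], 8.5], [[3.6, 0, 0], [0, 0, 0], 8.5], [[3.6, 0, 0], [0, 0, 0], 8.5], [[3.6, -1, 0], [0, 0, 0], 8.5], [[3.6, -1.5, 0], [0, 0, 0], 8.5], [[3.6, -1.5, 0], [0, 0, 0], 8.5], [[3.6, -1.5, 0], [0, 0, 0], 8.5], [[3.6, -1.5, 0], [0, 0, 0], 8.5], [[3.6, -1.5, 0], [0, 0, 0], 8.5], [[3.6, -1.5, 0], [0, 0, 0], 8.5], [[2.6, -1, 0], [0, 0, 0], 8.5], [[1, -1, 0], [0, 0, 0], 8.5], [[0, 0, 0], [0, 0, 0], 8.5]]'

```text
clock: 36.65
position: [0.3492, 0.3076, 0.4848]
tool_rot: [-3.141, -0.001, 1.574]
force: [0.1, 0.2, -0.5]
grip_width: 0.085
finger_force: 0.0
```

>>> arm_command --deltas '[[[0.3, 0.1, 2], [0, 0, 0], 6], [[0, 0, 3.5], [0, 0, 0], 6], [[0, 0, 3.5], [0, 0, 0], 6], [[0, 0, 3.5], [0, 0, 0], 6], [[0, 0, 3.5], [0, 0, 0], 6], [[0, 0, 3.5], [0, 0, 0], 6], [[0, 0, 2.5], [0, 0, 0], 6], [[0, 0, 1.5], [0, 0, 0], 6], [[0, 0, 1.5], [0, 0, 0], 6], [[0, 0, 1.2], [0, 0, 0], 6], [[0, 0, 0.9], [0, 0, 0], 6], [[0, 0, 0], [0, 0, 0], 6], [[0, 0, 0], [0, 0, 0], 6]]'

```text
clock: 37.95
position: [0.3517, 0.3092, 0.214]
tool_rot: [3.141, -0.0, 1.571]
force: [0.2, 0.3, 0.1]
grip_width: 0.0603
finger_force: 0.0
```

>>> arm_command --deltas '[[[0.1, -0.1, 0.5], [0, 0, 0], 5], [[0, 0, 0], [0, 0, 0], 4], [[0, 0, 0], [0, 0, 0], 3.4], [[0, 0, 0], [0, 0, 0], 3], [[0, 0, 0], [0, 0, 0], 2.6], [[0, 0, 0], [0, 0, 0], 2.3], [[0, 0, 0], [0, 0, 0], 1.9], [[0, 0, 0], [0, 0, 0], 1.7], [[0, 0, 0], [0, 0, 0], 1.7], [[0, 0, 0], [0, 0, 0], 1.7]]' --newtons 20

```text
clock: 38.95
position: [0.3506, 0.3102, 0.2088]
tool_rot: [3.141, -0.0, 1.571]
force: [-0.3, -0.6, 6.2]
grip_width: 0.0203
finger_force: 20.0
```

>>> arm_command --deltas '[[[0, 0, -1], [0, 0, 0], 1.7], [[0, 0, -2.5], [0, 0, 0], 1.7], [[0, 0, -3], [0, 0, 0], 1.7], [[0, 0, -2.5], [0, 0, 0], 1.7], [[0.3, 1, 0], [0, 0, 0], 1.7], [[0.7, 2.5, 0], [0, 0, 0], 1.7], [[0.8, 2.8, 0], [0, 0, 0], 1.7], [[0.8, 2.8, 0], [0, 0, 0], 1.7], [[0.8, 2.8, 0], [0, 0, 0], 1.7], [[0.7, 2.5, 0], [0, 0, 0], 1.7], [[0.2, 1, 0], [0, 0, 0], 1.7], [[0, 0, 0], [0, 0, 0], 1.7], [[0, 0, 2], [0, 0, 0], 1.7], [[0, 0, 3], [0, 0, 0], 1.7], [[0, 0, 2.5], [0, 0, 0], 1.7], [[0, 0, 1.5], [0, 0, 0], 1.7], [[0, 0, 1], [0, 0, 0], 1.7], [[0, 0, 0.4], [0, 0, 0], 1.7], [[0, 0, 0], [0, 0, 0], 1.7], [[0, 0, 0], [0, 0, 0], 1.7]]'

```text
clock: 40.95
position: [0.5047, 0.3534, 0.1956]
tool_rot: [3.141, -0.001, 1.571]
force: [-0.0, -0.1, -0.1]
grip_width: 0.0203
finger_force: 19.7
```

>>> arm_command --deltas '[[[0, 0, 0.3], [0, 0, 0], 1.7], [[0, 0, 0.2], [0, 0, 0], 1.7], [[0, 0, 0.1], [0, 0, 0], 1.7], [[0, 0, 0], [0, 0, 0], 1.7], [[0, 0, 0], [0, 0, 0], 1.7]]'

```text
clock: 41.45
position: [0.5047, 0.3534, 0.1897]
tool_rot: [3.141, -0.0, 1.571]
force: [-3.3, -3.9, 15.8]
grip_width: 0.0203
finger_force: 21.4
```

>>> arm_command --deltas '[[[0, 0, -0.1], [0, 0, 0], 2.4], [[0, 0, 0], [0, 0, 0], 3], [[0, 0, 0], [0, 0, 0], 4], [[0, 0, 0], [0, 0, 0], 5], [[0, 0, 0], [0, 0, 0], 6], [[0, 0, 0], [0, 0, 0], 6], [[0, 0, -1], [0, 0, 0], 6], [[0, 0, -2], [0, 0, 0], 6], [[0, 0, -3.5], [0, 0, 0], 6], [[0, 0, -3.5], [0, 0, 0], 6], [[0, 0, -2.5], [0, 0, 0], 6], [[-1, 0, -1], [0, 0, 0], 6], [[-3, 0, 0], [0, 0, 0], 6], [[-3.5, 0, 0], [0, 0, 0], 6], [[-3.5, 0, 0], [0, 0, 0], 6], [[-3.5, 0, 0], [0, 0, 0], 6], [[-2.5, 0, 0], [0, 0, 0], 6], [[-1, -0.1, 0], [0, 0, 0], 6], [[0, 0, 0], [0, 0, 0], 6], [[0, 0, 0], [0, 0, 0], 6]]'

```text
clock: 43.45
position: [0.5034, 0.174, 0.3249]
tool_rot: [3.141, -0.001, 1.571]
force: [0.3, -0.5, 0.4]
grip_width: 0.0598
finger_force: 0.0
```

```bash
python3 - <<'E'
from h import *
f=bot.grab_frame("scene");g=bot.grab_frame("top")
c=np.hstack([cv2.resize(x["frame"][a:a+80,b:b+80,::-1],(400,400),interpolation=cv2.INTER_CUBIC) for x,a,b in((f,190,150),(g,130,170))])
cv2.imwrite("pics/w.png",c)
E
```

```text
(no output)
```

View pics/w.png

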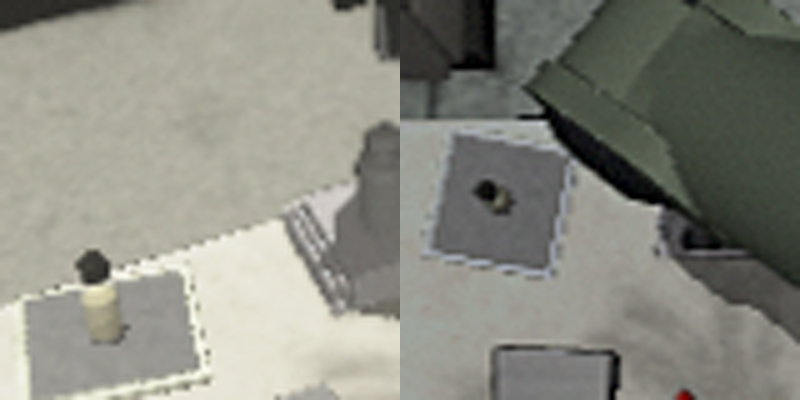

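The vial stands upright on the tile at (100,300) on the left and (492,197) on the right. I descend to the weight.

>>> arm_command --deltas '[[[0, 0, 2], [0, 0, 0], 7], [[0, 0, 2.5], [0, 0, 0], 7], [[0, 0, 2], [0, 0, 0], 7], [[0, 0, 1.5], [0, 0, 0], 7], [[0, 0, 1.5], [0, 0, 0], 7], [[0, 0, 1.2], [0, 0, 0], 7], [[0, 0, 0.9], [0, 0, 0], 7], [[0, 0, 0], [0, 0, 0], 7], [[0, 0, 0], [0, 0, 0], 7]]'

```text
clock: 44.45
position: [0.5036, 0.1733, 0.209]
tool_rot: [3.141, -0.0, 1.571]
force: [0.4, 0.2, 1.1]
grip_width: 0.0699
finger_force: 0.0
```

>>> arm_command --deltas '[[[0, 0, 0.2], [0, 0, 0], 6], [[0, 0, 0], [0, 0, 0], 5], [[0, 0, 0], [0, 0, 0], 4.4], [[0, 0, 0], [0, 0, 0], 4], [[0, 0, 0], [0, 0, 0], 3.6], [[0, 0, 0], [0, 0, 0], 3.2], [[0, 0, 0], [0, 0, 0], 3.2], [[0, 0, 0], [0, 0, 0], 3.2], [[0, 0, 0], [0, 0, 0], 3.2]]' --newtons 50

```text
clock: 45.35
position: [0.5036, 0.1732, 0.2071]
tool_rot: [3.141, 0.0, 1.571]
force: [-1.2, -0.8, 7.7]
grip_width: 0.0369
finger_force: 49.0
```

>>> arm_command --deltas '[[[0, 0, -1], [0, 0, 0], 3.2], [[0, 0, -2.5], [0, 0, 0], 3.2], [[0, 0, -3], [0, 0, 0], 3.2], [[0, 0, -2.5], [0, 0, 0], 3.2], [[1, 0, 0], [0, 0, 0], 3.2], [[2.5, -0.5, 0], [0, 0, 0], 3.2], [[3, -1.5, 0], [0, 0, 0], 3.2], [[2.5, -2.5, 0], [0, 0, 0], 3.2], [[2, -2.7, 0], [0, 0, 0], 3.2], [[1.5, -2.7, 0], [0, 0, 0], 3.2], [[1, -2.5, 0], [0, 0, 0], 3.2], [[0.2, -2, 0], [0, 0, 0], 3.2], [[0, -1, 0], [0, 0, 0], 3.2], [[0, 0, 0], [0, 0, 0], 3.2], [[0, 0, 2], [0, 0, 0], 3.2], [[0, 0, 3], [0, 0, 0], 3.2], [[0, 0, 2], [0, 0, 0], 3.2], [[0, 0, 1], [0, 0, 0], 3.2], [[0, 0, 0], [0, 0, 0], 3.2], [[0, 0, 0], [0, 0, 0], 3.2]]'

```text
clock: 47.35
position: [0.3499, 0.3104, 0.2172]
tool_rot: [3.141, -0.0, 1.57]
force: [0.2, 0.1, -5.0]
grip_width: 0.0365
finger_force: 51.3
```

>>> arm_command --deltas '[[[0, 0, 0.5], [0, 0, 0], 3.2], [[0, 0, 0.3], [0, 0, 0], 3.2], [[0, 0, 0.2], [0, 0, 0], 3.2], [[0, 0, 0.1], [0, 0, 0], 3.2], [[0, 0, 0], [0, 0, 0], 3.2], [[0, 0, 0], [0, 0, 0], 3.2]]'

```text
clock: 47.95
position: [0.3495, 0.3102, 0.207]
tool_rot: [3.14, 0.0, 1.571]
force: [-6.8, -7.8, 36.1]
grip_width: 0.0363
finger_force: 55.6
```

>>> arm_command --deltas '[[[0, 0, -0.2], [0, 0, 0], 3.2], [[0, 0, 0], [0, 0, 0], 4], [[0, 0, 0], [0, 0, 0], 4.8], [[0, 0, 0], [0, 0, 0], 5.6], [[0, 0, 0], [0, 0, 0], 7], [[0, 0, 0], [0, 0, 0], 7], [[0, 0, 0], [0, 0, 0], 7], [[0, 0, -1], [0, 0, 0], 7], [[0, 0, -2], [0, 0, 0], 7], [[0, 0, -3.5], [0, 0, 0], 7], [[0, 0, -3.5], [0, 0, 0], 6], [[0, 0, -2], [0, 0, 0], 6], [[0.4, 1, 0], [0, 0, 0], 6], [[0.8, 3, 0], [0, 0, 0], 6], [[0.9, 3.5, 0], [0, 0, 0], 6], [[0.9, 3.5, 0], [0, 0, 0], 6], [[0.9, 3, 0], [0, 0, 0], 6], [[0.4, 1.5, 0], [0, 0, 0], 6], [[0, 0, 0], [0, 0, 0], 6], [[0, 0, 0], [0, 0, 0], 6]]' --newtons 20

```text
clock: 49.95
position: [0.5043, 0.3531, 0.3272]
tool_rot: [-3.14, 0.0, 1.571]
force: [0.0, -0.5, 0.2]
grip_width: 0.0603
finger_force: 0.0
```

Now back down on the vial at the tile: 13.7 cm.

>>> arm_command --deltas '[[[0, 0, 2], [0, 0, 0], 6], [[0, 0, 3], [0, 0, 0], 6], [[0, 0, 3], [0, 0, 0], 6], [[0, 0, 2], [0, 0, 0], 6], [[0, 0, 1.5], [0, 0, 0], 6], [[0, 0, 1.2], [0, 0, 0], 6], [[0, 0, 0.9], [0, 0, 0], 6], [[0, 0, 0], [0, 0, 0], 6], [[0, 0, 0], [0, 0, 0], 5], [[0, 0, 0], [0, 0, 0], 4], [[0, 0, 0], [0, 0, 0], 3.4], [[0, 0, 0], [0, 0, 0], 3], [[0, 0, 0], [0, 0, 0], 2.6], [[0, 0, 0], [0, 0, 0], 2.3], [[0, 0, 0], [0, 0, 0], 1.9], [[0, 0, 0], [0, 0, 0], 1.7], [[0, 0, 0], [0, 0, 0], 1.7], [[0, 0, 0], [0, 0, 0], 1.7]]'

```text
clock: 51.75
position: [0.5045, 0.3532, 0.1918]
tool_rot: [3.141, -0.0, 1.571]
force: [-1.7, -0.1, 5.9]
grip_width: 0.0203
finger_force: 19.9
```

>>> arm_command --deltas '[[[0, 0, -1], [0, 0, 0], 1.7], [[0, 0, -2.5], [0, 0, 0], 1.7], [[0, 0, -3.5], [0, 0, 0], 1.7], [[0, 0, -3], [0, 0, 0], 1.7], [[-1, 0, 0], [0, 0, 0], 1.7], [[-2.5, 0, 0], [0, 0, 0], 1.7], [[-3.5, 0, 0], [0, 0, 0], 1.7], [[-3.5, 0, 0], [0, 0, 0], 1.7], [[-3.5, 0, 0], [0, 0, 0], 1.7], [[-2.5, 0, 0], [0, 0, 0], 1.7], [[-1.2, 0, 0], [0, 0, 0], 1.7], [[0, 0, 0], [0, 0, 0], 1.7], [[0, 0, 2], [0, 0, 0], 1.7], [[0, 0, 2.5], [0, 0, 0], 1.7], [[0, 0, 1.8], [0, 0, 0], 1.7], [[0, 0, 1], [0, 0, 0], 1.7], [[0, 0, 0], [0, 0, 0], 1.7], [[0, 0, 0], [0, 0, 0], 1.7]]'

```text
clock: 53.55
position: [0.5046, 0.1769, 0.2192]
tool_rot: [3.141, -0.001, 1.572]
force: [-0.3, 1.0, 0.6]
grip_width: 0.0209
finger_force: 19.6
```

>>> arm_command --deltas '[[[0, 0, 0.4], [0, 0, 0], 1.7], [[0, 0, 0.3], [0, 0, 0], 1.7], [[0, 0, 0.2], [0, 0, 0], 1.7], [[0, 0, 0], [0, 0, 0], 1.7], [[0, 0, 0], [0, 0, 0], 1.7]]'

```text
clock: 54.05
position: [0.5047, 0.1763, 0.2103]
tool_rot: [3.141, -0.0, 1.571]
force: [-1.4, -0.2, 9.3]
grip_width: 0.0208
finger_force: 20.9
```

>>> arm_command --deltas '[[[0, 0, -0.1], [0, 0, 0], 2.4], [[0, 0, 0], [0, 0, 0], 3], [[0, 0, 0], [0, 0, 0], 4], [[0, 0, 0], [0, 0, 0], 5], [[0, 0, 0], [0, 0, 0], 6], [[0, 0, 0], [0, 0, 0], 6], [[0, 0, -1], [0, 0, 0], 6], [[0, 0, -2], [0, 0, 0], 6], [[0, 0, -3.5], [0, 0, 0], 6], [[0, 0, -3.5], [0, 0, 0], 6], [[0, 0, -3.5], [0, 0, 0], 6], [[0, 0, -3.5], [0, 0, 0], 6], [[0, 0, -3.5], [0, 0, 0], 6], [[0, 0, -3.5], [0, 0, 0], 6], [[0, 0, -2.5], [0, 0, 0], 6], [[0, 0, -1.5], [0, 0, 0], 6], [[0, 0, 0], [0, 0, 0], 6]]'

```text
clock: 55.75
position: [0.5043, 0.1765, 0.4932]
tool_rot: [3.138, -0.001, 1.571]
force: [0.7, -0.2, -1.3]
grip_width: 0.0597
finger_force: 0.0
```

>>> arm_command --deltas '[[[-2, 0, 0], [0, 0, 0], 6], [[-3.6, 0, 0], [0, 0, 0], 6], [[-3.6, 0, 0], [0, 0, 0], 6], [[-3.6, 0, 0], [0, 0, 0], 6], [[-3.6, 0, 0], [0, 0, 0], 6], [[-3.6, 0, 0], [0, 0, 0], 6], [[-3.6, 0, 0], [0, 0, 0], 6], [[-3.6, 0, 0], [0, 0, 0], 6], [[-3.6, 0, 0], [0, 0, 0], 6], [[-3.6, 0, 0], [0, 0, 0], 6], [[-3.6, -1, 0], [0, 0, 0], 6], [[-3.6, -2, 0], [0, 0, 0], 6], [[-3.6, -2, 0], [0, 0, 0], 6], [[-3.6, -2, 0], [0, 0, 0], 6], [[-3.6, -2, 0], [0, 0, 0], 6], [[-3.6, -2, 0], [0, 0, 0], 6], [[-3.6, -2, 0], [0, 0, 0], 6], [[-3.6, -2, 0], [0, 0, 0], 6], [[-2, -2, 0], [0, 0, 0], 6], [[0, 0, 0], [0, 0, 0], 6]]'

```text
clock: 57.75
position: [0.3314, -0.4786, 0.4897]
tool_rot: [-3.14, -0.001, 1.566]
force: [0.0, -0.7, -0.0]
grip_width: 0.06
finger_force: 0.0
```

```bash
python3 - <<'E'
from h import *
f,g=bot.grab_frame("scene"),bot.grab_frame("top")
for k in list(Z)[:4]+list(Z)[6:]:
  for n,x in(("s",f),("t",g)):
    print(n,k,[(np.round(atz(x,r["at"],Z[k])[:2],3),round(r["p"],2)) for r in bot.mark_of(k,x)[:2]])
c=np.hstack([cv2.resize(x["frame"][a:a+50,b:b+33,::-1],(198,300),interpolation=cv2.INTER_CUBIC) for x,a,b in((g,188,185),(g,150,218),(g,150,295),(g,150,340))])
d=np.hstack([cv2.resize(x["frame"][a:a+50,b:b+66,::-1],(396,300),interpolation=cv2.INTER_CUBIC) for x,a,b in((f,245,170),(f,205,195))])
cv2.imwrite("pics/fin.png",np.vstack([c,d]))
E
```

```text
s stirrer_top []
t stirrer_top [(array([ 0.469, -0.296]), 0.96)]
s scale_top [(array([0.35, 0.31]), 0.79)]
t scale_top [(array([0.334, 0.31 ]), 0.58)]
s cooling_block_top [(array([0.497, 0.178]), 0.9)]
t cooling_block_top [(array([0.507, 0.178]), 0.98)]
s cork_stand_top [(array([ 0.501, -0.123]), 0.62)]
t cork_stand_top [(array([ 0.504, -0.104]), 0.6), (array([0.51 , 0.173]), 0.16)]
s beaker_center [(array([ 0.467, -0.287]), 0.62), (array([ 0.441, -0.093]), 0.18)]
t beaker_center [(array([ 0.477, -0.291]), 0.8)]
s weight_center [(array([0.365, 0.466]), 0.69), (array([0.347, 0.31 ]), 0.6)]
t weight_center [(array([0.349, 0.307]), 0.61), (array([0.388, 0.452]), 0.53)]
s vial_center [(array([0.511, 0.174]), 0.7)]
t vial_center [(array([0.5  , 0.165]), 0.35)]
s bottle_center [(array([ 0.504, -0.112]), 0.59)]
t bottle_center [(array([ 0.495, -0.103]), 0.53)]
```

View pics/fin.png

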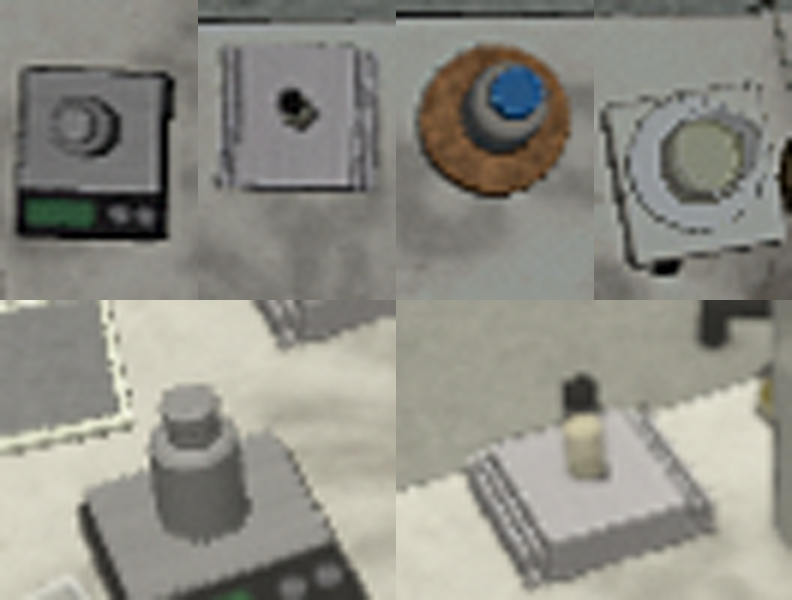

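All four stand upright and centred within about 6 mm: weight (88,127), vial (298,110), bottle (505,110) and beaker (703,158) in the upper row. I hand the job in.

```bash
python3 -c "
from workcell import bot
print(bot.job_done())"
```

```text
the job is handed in; nothing more can be done
None
```

All four are upright near the middle of their own stands (beaker on stirrer, weight on scale, vial on cooling block, bottle on cork stand); nothing tipped over, and I handed the job in at about 58 s on the clock, with no verdict returned.

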